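Spring a charged pack out of its charger bay and catch it

TASK

The blue-marked lighting pack is charged: press down the white release key beside its bay with one finger, and stop the pack with the other finger as its spring shoves it out, before it is half way out of the bay and slides away. Do not grip or lift it, leave the orange pack locked in and the terrain pieces alone, and finish while still holding the blue pack trapped against your finger, a little way out of its bay.

Things in the scene. Friction and masses are not known exactly. Their poses are not given: they have to be found in the camera images.
- charger: grey two-bay desktop charger, 170 (x) by 166 (y) mm, fixed to the table. Origin: centre of its underside; x points from its open front to its rear housing (44 mm high), y to its left bay, z up. The dark bays, 41 mm wide, run along x, centred at y = +30 and -30 mm. In front of the latched packs nothing beside the bays is higher than 26 mm above the table, except the keys.
- pack_blue: battery pack marked blue on top and front, in either bay; 70 (x) by 39 (y) by 22 (z) mm, about 120 g, smooth. Origin: centre of its underside, 22 mm above the table; axes as the charger's. Latched, its origin is at x = +5 mm and its front face at x = -30 mm in the charger's frame. Well trapped it rests 7 to 35 mm further out; unstopped it flies off the front.
- pack_orange: the same pack with orange markings, in the other bay; it stays latched
- key_left (a joint): release key of the left (+y) bay: a white pad 24 (x) by 22 (y) mm on the charger's shoulder, centred at x = -60, y = +68 mm in the charger's frame. Value in m: 0 = up, 0.008 = fully down. Sprung: it takes about 5 N. About 6 mm down the latch tooth lets the pack go, and it shoots out at once.
- key_right (a joint): release key of the right (-y) bay, the mirror image: centred at x = -60, y = -68 mm in the charger's frame. Same values and spring.
- key_left_top (a point): centre of the top face of the left release key, 36 mm above the table when it is up
- key_right_top (a point): centre of the top face of the right release key, 36 mm above the table when it is up
- bay_left (a point): centre of the left bay's open front end, on its floor, 22 mm above the table; at x = -85, y = +30 mm in the charger's frame. Rails 33 mm high (x = -25 to 43 mm) grip the foot of the pack, so that it can only slide along x. A latch tooth 6 mm high in the floor (x = -30 to -37 mm) holds the pack in.
- bay_right (a point): the same for the right bay, at x = -85, y = -30 mm in the charger's frame
- plunger_left (a joint): spring plunger behind the pack in the left bay, 0 with the pack latched, 0.036 (m) at the end of its travel; it pushes the pack out to the front (-x) with about 3 N, falling to 1 N at the end
- plunger_right (a joint): the same in the right bay
- container: green model shipping container, 112 (x) by 44 (y) by 46 (z) mm, loose; origin: centre of its underside; leave alone
- drum: dark grey model oil drum, 30 mm diameter, 40 mm high, loose; origin: centre of its underside; leave alone
- planter: white model planter with green bushes, 34 (x) by 72 (y) mm, 32 mm high, loose; origin: centre of its underside; leave alone
Things that resemble listed ones, but are neither listed nor needed, are in the scene too. Of the things shaped like the charger, the grey one is meant. Leave any turquoise look-alike of the pack_orange alone.

How it is judged:
At the end, for the whole second after the job is handed in: The blue pack stands 7 to 35 mm out of its latched place, still flat in its bay, at rest (under 10 mm/s) and pressed by its spring against a finger with more than 0.3 N; the orange pack is still latched (moved out less than 3 mm) (x of pack_blue in the frame of charger between -0.03 and -0.002 m and z of pack_blue in the frame of charger below 0.026 m and contact force between the fingers and pack_blue above 0.3 N and linear speed of pack_blue below 0.01 m/s and x of pack_orange in the frame of charger above 0.002 m); the arm keeps its last pose, push and grip.
It fails at once if the blue pack slides away (more than 40 mm out of its latched place) (x of pack_blue in the frame of charger below -0.035 m).
It fails at once if a pack is lifted (8 mm) (z of any of pack_blue, pack_orange in the frame of charger above 0.03 m).
It fails at once if the orange pack is released (x of pack_orange in the frame of charger below -0.002 m).
It fails at once if a terrain piece is moved more than 15 mm (distance of any of container, drum, planter from where it was at the start of the episode above 0.015 m).
It also fails if it takes over 29 s, if anything falls off the work surface, if the arm or the gripper's body presses on something with over 40 N, if the wrist force passes 120 N, or if a joint passes its speed limit or range.

ROBOT

A 7-joint arm with a two-finger parallel gripper is mounted at the origin on the work surface. World frame = base frame: x ahead of the robot, y to its left, z up, the work surface at z = 0. Lengths are in m, angles in rad, forces in N, time in s.
With the tool pointing down it reaches from about 0.4 to 0.875 m from the base axis. Payload 19.3 kg.
Tool frame: the origin (TCP) lies on the centre line of the jaws, within the pads' length; the fingertips stand 8 mm ahead of it and the grasp point (between the pads) lies 11 mm behind it; z points along the fingers, y is the line along which they close (so a half turn about z gives the same grasp; the last joint's range is limited). The gripper opens to 85 mm and grips with 20 to 120 N. Pads are 22 mm wide; open, the fingers measure 114 mm over their backs; the gripper's body (76 mm by 85 mm) begins 54 mm behind the grasp point. The pads swing forward as they close: fully open they stand 13 mm farther back than shut.
Start: joints at [1.042, 0.521, -0.036, 1.599, 0.021, 1.021, -0.113], TCP at [0.277, -0.56, 0.239] pointing down, gripper open.
Joint ranges: [-2.91, 2.91], [-0.3, 2.13], [-1.5, 1.42], [0.17, 2.43], [-1.26, 4.41], [0.16, 1.93], [-2.52, 2.52]. Speed limits (rad/s): [1.89, 1.89, 2.39, 2.39, 3.01, 3.01, 3.01].

INTERFACE

Orientations are given as [roll, pitch, yaw] about the fixed x, y, z axes, in that order (R = Rz(yaw) Ry(pitch) Rx(roll)).
In Python, from workcell import status, grab_frame, camera_params, bot, search_frame, silhouettes gives the robot as it stands.
- The arm moves only by the shell command python3 -m creep 'ROWS' [FORCE]. ROWS is JSON, a list of rows, each a list of 5 numbers: the shift along the tool's x, y, z in units of 60 mm (1.0 is 60 mm), then the turn about the tool's z in units of 8 degrees (1.0 is 8 degrees), then the opening, from 0 (shut) to 1 (fully open). In form: [[x, y, z, twist, hand], ...]. A call has 1 to 5 rows; each row is the pose to reach, as a shift and turn from the pose commanded when the call began, along the tool's axes at that moment; what a row does not reach only later rows make up. A row lasts 1/8 s, in which the tool goes at most 62.5 mm and 10.7 degrees, less where a joint would pass 70% of its speed; a pose out of reach is approached as far as the arm can. A call with a gripper value outside its range is refused whole. The fingers move at their own pace and stop on an object; FORCE is the grip in N (left out, the last holds). Time passes only in rows, so rows that repeat a pose let the fingers close. It gives the time, the measured TCP pose, the force, the opening and the grip force at its end, in the units of the state.
- status.observe(): the state, without advancing time (a new reading comes with each control period).
- grab_frame(name): name is "scene" or "top" or "wrist"; returns the picture (420x560x3 uint8, blue, green, red); there is no depth.
- camera_params(name): a dict with "K" (3x3 intrinsics, pixels), "rvec" (rotation vector, rad) and "tvec" (3), from world to camera coordinates, as OpenCV has them; the wrist camera has in their place "tool_from_camera" (4x4, takes a point from camera to tool coordinates, whose origin is the TCP and whose axes are the flange's). Camera axes: x right, y down, z forward; pixel columns grow to the right and rows downward; lengths in m; the calibration is good to about 2 mm. A picture is of the moment at which its call begins: read the wrist's pose just before it. camera_params takes no time and is no camera call.
- bot.job_done(): hands the job in; it is judged then, once.
Trained networks look in the newest picture that a camera, given by its name, has taken for a name from the list of things; names that differ only in an ending like _2 or _b are one class to them, and where a whole thing is asked for, a point or a joint stands for the part that bears it (a point fixed in the world has none). Each returns a list of dicts, best first, with "p" (0 to 1); they miss things now and then, are a little off and sometimes report something else, mostly with a low value. They report only what shows in the picture. A call takes as long as a camera call. They do not tell look-alikes from the thing itself.
- search_frame(camera, name): "extent" ([left, top, right, bottom] as shares, 0 to 1, of the picture: columns of its width, rows of its height, round what is visible of it).
- silhouettes(camera, name): "mask" (420x560 bool, what is visible of it) and "extent" ([left, top, right, bottom] as shares, 0 to 1, of the picture: columns of its width, rows of its height, round what is visible of it).
The state is a dict: "clock": time; "qpos": joint angles; "qd": joint speeds; "joint_efforts": joint torques, N m; "position": TCP position; "tool_rot": TCP orientation; "force": force on the tool from outside, world axes, zero at the start; "moment": the same for the moment, N m; "grip_width": finger opening in m; "finger_force": force on a finger pad.
Only numpy, scipy, OpenCV 4.12 (cv2) and the standard library are available. Lean on these libraries where they do the work, as an engineer would, in place of code of your own. Each camera call takes 0.05 s, during which the arm holds its last target. There are 200 camera calls.

## Working session

There is one attempt and no reset: what is moved stays moved. The work goes in short steps, Python scripts to look and compute and a shell command to move; the robot and the scene stay as the last step left them, time stands still between calls to the robot, and variables do not carry over. Pictures are saved under pics/ and viewed, at most 10 in all, crops included, and the job is handed in when it is done.

```bash
mkdir -p pics; python3 - <<'E'
from workcell import *
import cv2
s=status.observe(); print({k:s[k] for k in('clock','position','tool_rot','grip_width','force')})
for n in('scene','top'):
    cv2.imwrite(f'pics/{n}0.png',grab_frame(n)); print(n,camera_params(n))
    for t in('charger','pack_blue','pack_orange','key_left','container','drum','planter'):
        print(t,[(round(d['p'],2),[round(a*b) for a,b in zip(d['extent'],(560,420,560,420))]) for d in search_frame(n,t)])
print(camera_params('wrist'))
E
```

```text
{'clock': 0.0, 'position': array([ 0.27662841, -0.56009068,  0.23873882]), 'tool_rot': array([-3.14050617e+00,  7.51409628e-05,  4.58783766e-01]), 'grip_width': 0.08533501490910363, 'force': array([ 0.32958682, -0.567919  ,  0.71151226])}
scene {'K': array([[484.34922854,   0.        , 275.70469427],
       [  0.        , 484.34922854, 207.11412251],
       [  0.        ,   0.        ,   1.        ]]), 'rvec': array([ 1.87247942,  1.7106981 , -0.64391566]), 'tvec': array([-0.11377823, -0.41276706,  1.37103159])}
charger [(0.85, [260, 182, 349, 250]), (0.72, [108, 240, 225, 337])]
pack_blue [(0.77, [310, 196, 324, 225]), (0.66, [311, 266, 355, 292])]
pack_orange [(0.91, [279, 194, 297, 226]), (0.8, [236, 140, 270, 171])]
key_left [(0.62, [328, 182, 342, 197]), (0.46, [187, 247, 220, 269])]
container [(0.9, [371, 187, 410, 245])]
drum []
planter [(0.64, [311, 264, 356, 293])]
top {'K': array([[407.84043093,   0.        , 277.20888717],
       [  0.        , 407.84043093, 204.58402534],
       [  0.        ,   0.        ,   1.        ]]), 'rvec': array([ 2.18889395, -2.18014907,  0.0061
[... 340 characters left out ...]
), (0.62, [232, 109, 266, 132]), (0.37, [239, 164, 261, 200])]
container [(0.8, [171, 153, 202, 207])]
drum [(0.52, [336, 196, 345, 209])]
planter [(0.61, [232, 111, 264, 129])]
{'K': array([[328.99078285,   0.        , 284.30360132],
       [  0.        , 328.99078285, 213.44563553],
       [  0.        ,   0.        ,   1.        ]]), 'tool_from_camera': array([[ 6.41993622e-04, -9.49492616e-01, -3.13788717e-01,
         8.07406295e-02],
       [ 9.99999544e-01,  8.31229241e-04, -4.69273397e-04,
        -6.78696414e-04],
       [ 7.06401983e-04, -3.13788273e-01,  9.49492718e-01,
        -1.34650239e-01],
       [ 0.00000000e+00,  0.00000000e+00,  0.00000000e+00,
         1.00000000e+00]])}
```

View pics/top0.png

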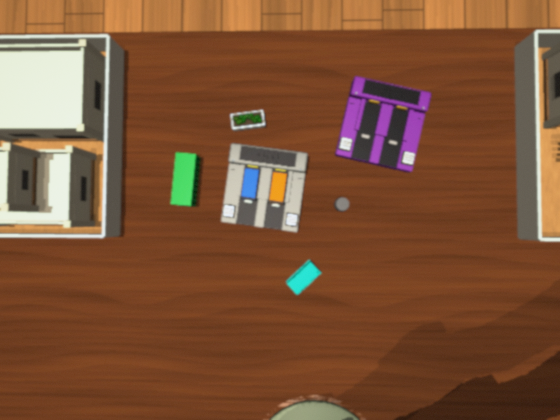

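View pics/scene0.png

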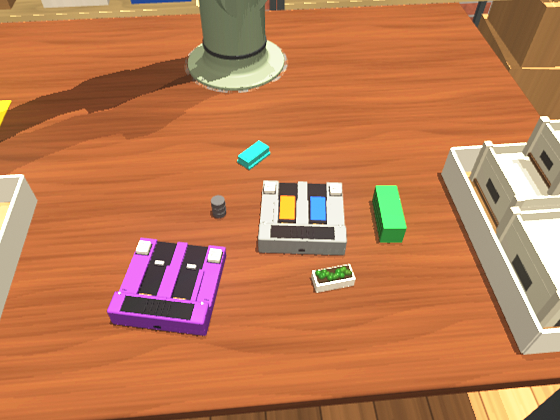

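The top view shows two charger-shaped things: the purple one at (384,123) and the grey one at (265,188). The grey one is meant, and its front faces the robot. Blue (250,183) is in its left bay, so the key to press is key_left at (229,211). The turquoise piece at (303,277) is a look-alike. I'll measure the charger pose next and enlarge one crop to confirm.

```bash
cat > h.py <<'E'
import numpy as np, cv2
from workcell import *
from scipy.spatial.transform import Rotation as R
from scipy.optimize import least_squares
def backproj(uv,z,K,Rwc,c):   # camera->world rot, centre
    d=Rwc@np.linalg.solve(K,[*uv,1.]); return c+d*(z-c[2])/d[2]
def cam(n,s=None):
    p=camera_params(n)
    if n=='wrist':
        T=p['tool_from_camera']; Rt=R.from_euler('xyz',s['tool_rot']).as_matrix()
        return p['K'],Rt@T[:3,:3],s['position']+Rt@T[:3,3]
    Rm=cv2.Rodrigues(p['rvec'])[0]; return p['K'],Rm.T,-Rm.T@p['tvec']
def blobs(img,lo,hi,amin=20):
    m=cv2.inRange(cv2.cvtColor(img,cv2.COLOR_BGR2HSV),lo,hi)
    n,_,st,ce=cv2.connectedComponentsWithStats(m)
    return [(ce[i].round(1),st[i].tolist()) for i in range(1,n) if st[i,4]>=amin]
def fit(pts,mods):
    f=lambda q:np.ravel([np.array([q[0]+np.cos(q[2])*m[0]-np.sin(q[2])*m[1],q[1]+np.sin(q[2])*m[0]+np.cos(q[2])*m[1]])-p[:2] for p,m in zip(pts,mods)])
    r=least_squares(f,[pts[0][0],pts[0][1],0]); return r.x,(r.fun*1000).round(1)
E
python3 - <<'E'
from h import *
im=cv2.imread('pics/top0.png'); C=cam('top')
sub=im[135:240,210:320]; o=np.array([210,135])
W=[b[0]+o for b in blobs(sub,(0,0,215),(180,40,255))]; 
B=[b[0]+o for b in blobs(sub,(100,150,80),(125,255,255))]
O=[b[0]+o for b in blobs(sub,(8,200,120),(25,255,255))]
print(W,B,O)
cv2.imwrite('pics/crop0.png',cv2.resize(sub,None,fx=5,fy=5,interpolation=cv2.INTER_CUBIC))
for n,uv in(('drum',(342,204)),('container',(185,180)),('planter',(248,119))): print(n,backproj(uv,.04,*C).round(3))
L=[w for w in W if w[0]<245 and w[1]>195][0]; Rr=[w for w in W if w[0]>280 and w[1]>200][0]
print(fit([backproj(L,.036,*C),backproj(Rr,.036,*C),backproj(O[0],.044,*C)],[(-.06,.068),(-.06,-.068),(.005,-.03)]))
E
```

```text
[array([228.2, 210.5]), array([291.2, 219.2])] [array([249.9, 182.8])] [array([277.6, 186.4])]
drum [ 0.56  -0.056  0.04 ]
container [0.61  0.279 0.04 ]
planter [0.742 0.144 0.04 ]
(array([ 0.59581903,  0.11045851, -0.13339389]), array([-0. ,  0.1, -0.1, -0.1,  0.2, -0. ]))
```

View pics/crop0.png

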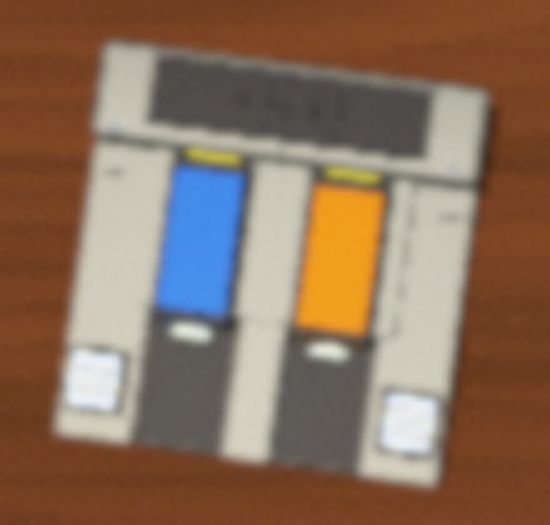

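The crop shows the grey charger with blue in the left bay at crop (200,240), orange in the right bay at (340,260), and the left key at (95,380). The pose fit leaves residuals of about 0.1 mm. I'm setting out towards the charger.

```bash
python3 -m creep '[[0.75,-0.7,0,0,0.28],[1.5,-1.4,0,0,0.28],[2.25,-2.1,0,0,0.28],[3,-2.8,0,0,0.28],[3.75,-3.5,0,0,0.28]]'; python3 -m creep '[[0.75,-0.7,0,0,0.28],[1.5,-1.4,0,0,0.28],[2.25,-2.1,0,0,0.28],[3,-2.8,0,0,0.28],[3.75,-3.5,0,0,0.28]]'
```

```text
clock: 1.42
position: [0.386, -0.2706, 0.2396]
tool_rot: [3.141, -0.0, 0.459]
force: [0.7, -0.9, -0.3]
grip_width: 0.0238
finger_force: 0.0
clock: 2.05
position: [0.4948, 0.0174, 0.2396]
tool_rot: [3.141, -0.001, 0.459]
force: [1.5, -1.2, -0.8]
grip_width: 0.0241
finger_force: 0.0
```

```bash
python3 -m creep '[[0.5,-0.5,0.2,0.9,0.28],[1,-1,0.5,1.8,0.28],[1.5,-1.5,0.8,2.7,0.28],[1.9,-1.87,1.2,3.6,0.28],[1.9,-1.87,1.5,4.24,0.28]]'
python3 -m creep '[[0,0,0,0,0.28],[0,0,0,0,0.28]]'
python3 - <<'E'
from h import *
s=status.observe(); im=grab_frame('wrist'); cv2.imwrite('pics/w1.png',im); C=cam('wrist',s)
print(s['position'],s['tool_rot'],s['grip_width'])
for n,b in(('W',blobs(im,(0,0,215),(180,40,255),150)),('B',blobs(im,(100,150,80),(125,255,255),150)),('O',blobs(im,(8,200,120),(25,255,255),150))):
    for c,st in b: print(n,c,st,backproj(c,.036 if n=='W' else .044,*C).round(4))
q=[.5958,.1105,-.1334]; c,d=np.cos(q[2]),np.sin(q[2])
for x,y in((-.06,.068),(-.06,-.068),(.005,.03),(.005,-.03)): print((q[0]+c*x-d*y,q[1]+d*x+c*y))
E
```

```text
clock: 2.68
position: [0.5468, 0.1694, 0.1481]
tool_rot: [-3.141, 0.0, -0.134]
force: [-0.4, -0.0, -0.7]
grip_width: 0.0239
finger_force: 0.0
clock: 2.92
position: [0.5471, 0.1662, 0.1501]
tool_rot: [-3.141, -0.001, -0.132]
force: [-1.5, 0.8, 0.4]
grip_width: 0.0243
finger_force: 0.0
[0.54708025 0.16623265 0.15008842] [-3.14138841e+00 -7.07845543e-04 -1.31695041e-01] 0.02428380681505699
W [352.4  46.4] [232, 12, 251, 64, 5684] [0.6582 0.1055 0.036 ]
W [260.6 133.8] [237, 81, 47, 112, 4755] [0.6089 0.1765 0.036 ]
W [348.  109.3] [332, 81, 36, 67, 1795] [0.6177 0.1114 0.036 ]
W [438.9 115.5] [417, 81, 45, 93, 2576] [0.6048 0.0464 0.036 ]
W [260.1 231.6] [242, 215, 39, 27, 705] [0.5325 0.1887 0.036 ]
B [308.6 134.3] [288, 92, 44, 87, 3650] [0.6047 0.1419 0.044 ]
O [392.9 134.7] [369, 92, 50, 87, 3556] [0.5965 0.0822 0.044 ]
(np.float64(0.5453773949795147), np.float64(0.18587612953016444))
(np.float64(0.5272887561496638), np.float64(0.051084434143233354))
(np.float64(0.6047457179546337), np.float64(0.1395684387313138))
(np.float64(0.5967654361179348), np.float64(0.08010151429590304))
```

View pics/w1.png

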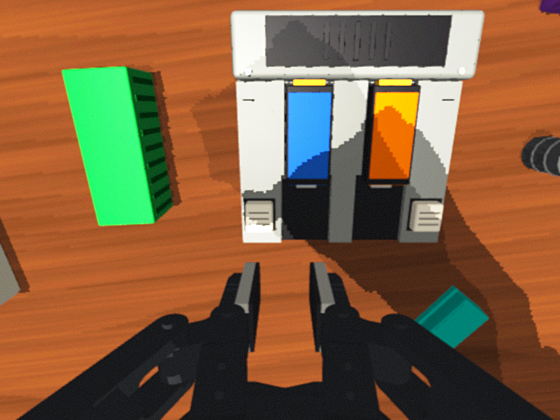

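The wrist view shows the blue pack at (309,134), its key at (259,215), and the fingertips at (250,265) and (322,265), in line with the charger. It agrees with the top-camera pose to about 2 mm. Next I descend to just above the key.

```bash
python3 -m creep '[[0,-0.02,0.5,0,0.28],[0,-0.02,1,0,0.28],[0,-0.02,1.4,0,0.28],[0,-0.02,1.58,0,0.28],[0,-0.02,1.58,0,0.28]]'; python3 - <<'E'
from h import *
s=status.observe(); cv2.imwrite('pics/w2.png',grab_frame('wrist')); print(s['position'],s['tool_rot'],s['force'],s['grip_width'])
E
```

```text
clock: 3.6
position: [0.5471, 0.1676, 0.0548]
tool_rot: [-3.142, 0.0, -0.133]
force: [-0.3, -0.3, -0.4]
grip_width: 0.0237
finger_force: 0.0
[0.54710313 0.16758313 0.05479215] [-3.14153509e+00  8.09931862e-06 -1.33135682e-01] [-0.30243767 -0.29018627 -0.43711693] 0.02367387722117873
```

View pics/w2.png

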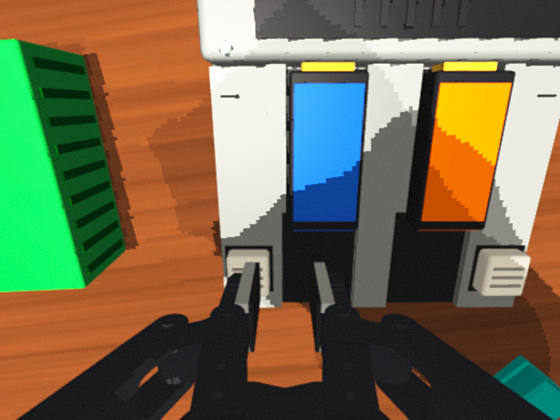

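The view at the low hover shows the left finger (245,270) over the white key and the right finger (322,270) over the blue bay, clear of the pack's front at row 225. I press down in steps and watch the force.

```bash
python3 -m creep '[[0,0,0.1,0,0.28],[0,0,0.18,0,0.28],[0,0,0.22,0,0.28],[0,0,0.22,0,0.28]]'; python3 -m creep '[[0,0,0.03,0,0.28],[0,0,0.05,0,0.28],[0,0,0.05,0,0.28]]'
```

```text
clock: 4.15
position: [0.547, 0.1678, 0.0413]
tool_rot: [-3.142, -0.0, -0.133]
force: [0.5, -0.3, 0.2]
grip_width: 0.0236
finger_force: 0.4
clock: 4.53
position: [0.5467, 0.1678, 0.0382]
tool_rot: [3.141, 0.001, -0.133]
force: [0.2, 0.0, 2.4]
grip_width: 0.0239
finger_force: 1.8
```

```bash
python3 -m creep '[[0,0,0.03,0,0.28],[0,0,0.06,0,0.28],[0,0,0.06,0,0.28]]'; python3 -m creep '[[0,0,0.03,0,0.28],[0,0,0.05,0,0.28],[0,0,0.05,0,0.28]]'; python3 - <<'E'
from h import *
s=status.observe(); im=grab_frame('wrist'); cv2.imwrite('pics/w3.png',im); print([b for b in blobs(im,(100,150,80),(125,255,255),150)])
E
```

```text
clock: 4.9
position: [0.5468, 0.168, 0.0353]
tool_rot: [-3.141, 0.0, -0.133]
force: [-6.5, 0.3, 18.8]
grip_width: 0.0238
finger_force: 11.0
clock: 5.28
position: [0.547, 0.1685, 0.0339]
tool_rot: [-3.141, -0.001, -0.133]
force: [-17.1, -1.8, 53.9]
grip_width: 0.024
finger_force: 28.1
[(array([333.9, 190.6]), [296, 118, 83, 150, 11322])]
```

View pics/w3.png

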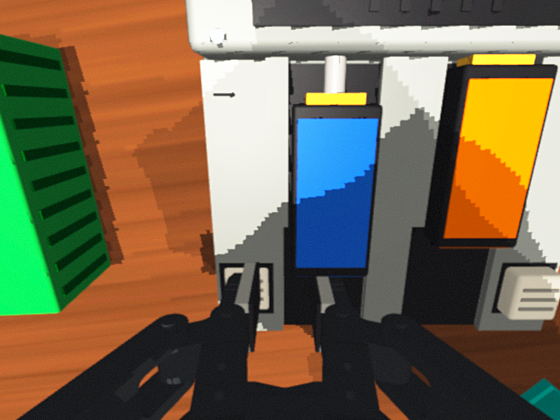

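The pack has shot out and is stopped by the right finger at (322,275), with the plunger rod visible behind it at (335,75). Orange is still latched. The key is bottomed out at 54 N, so I'll ease off slightly while keeping it down.

```bash
python3 -m creep '[[0,0,-0.02,0,0.28],[0,0,-0.04,0,0.28],[0,0,-0.05,0,0.28],[0,0,-0.05,0,0.28],[0,0,-0.05,0,0.28]]'; python3 - <<'E'
from h import *
for i in range(2):
    s=status.observe(); im=grab_frame('wrist'); print(s['position'],s['force'],s['finger_force'])
    C=cam('wrist',s)
    for n,lo,hi in(('B',(100,150,80),(125,255,255)),('O',(8,200,120),(25,255,255))):
        b=max(blobs(im,lo,hi,150),key=lambda b:b[1][4]); p=backproj(b[0],.044,*C)-[.5958,.1105,0]
        print(n,b,R.from_euler('z',.1334).apply(p).round(4))
cv2.imwrite('pics/w4.png',im)
E
```

```text
clock: 5.95
position: [0.5468, 0.168, 0.0353]
tool_rot: [-3.141, -0.0, -0.133]
force: [-6.3, -0.9, 18.4]
grip_width: 0.0237
finger_force: 10.8
[0.54683369 0.16803736 0.03528989] [-6.29284425 -0.89981757 18.4285109 ] 10.825567671563476
B (array([332.7, 190.2]), [295, 117, 82, 150, 11179]) [-0.0078  0.0321  0.044 ]
O (array([492.3, 154.8]), [441, 78, 108, 159, 12360]) [ 0.0061 -0.0279  0.044 ]
[0.54685328 0.16798349 0.03530158] [-7.04946528 -0.59186096 17.94785921] 10.827124955831096
B (array([332.7, 190.2]), [295, 117, 82, 150, 11182]) [-0.0078  0.0321  0.044 ]
O (array([492.3, 154.8]), [441, 78, 108, 159, 12359]) [ 0.0061 -0.028   0.044 ]
```

View pics/w4.png

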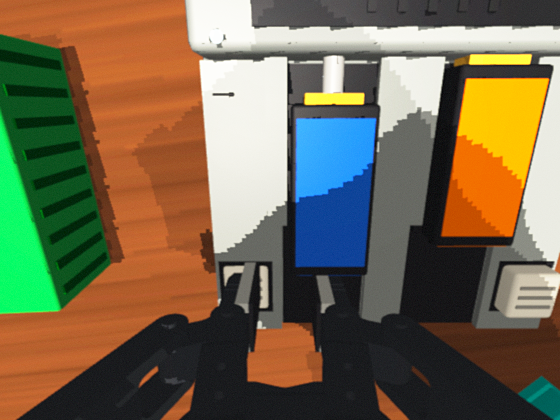

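The pack rests about 14 mm out, against the finger. I'll nudge 2 mm towards it to confirm contact.

```bash
python3 -m creep '[[0.015,0,0,0,0.28],[0.03,0,0,0,0.28],[0.03,0,0,0,0.28],[0.03,0,0,0,0.28]]'; python3 - <<'E'
from h import *
for i in range(2):
    s=status.observe(); im=grab_frame('wrist'); C=cam('wrist',s)
    for n,lo,hi in(('B',(100,150,80),(125,255,255)),('O',(8,200,120),(25,255,255))):
        b=max(blobs(im,lo,hi,150),key=lambda b:b[1][4]); p=backproj(b[0],.044,*C)-[.5958,.1105,0]
        print(n,b,R.from_euler('z',.1334).apply(p).round(4))
E
```

```text
clock: 6.55
position: [0.5472, 0.1681, 0.0351]
tool_rot: [3.141, 0.002, -0.132]
force: [-15.1, 1.9, 24.0]
grip_width: 0.0236
finger_force: 13.5
B (array([333. , 190.1]), [295, 118, 82, 149, 11189]) [-0.0074  0.0322  0.044 ]
O (array([493. , 155.7]), [442, 79, 108, 159, 12372]) [ 0.0062 -0.0279  0.044 ]
B (array([333. , 190.1]), [295, 118, 82, 149, 11190]) [-0.0074  0.0322  0.044 ]
O (array([493. , 155.8]), [442, 79, 108, 159, 12375]) [ 0.0062 -0.028   0.044 ]
```

The finger moved 0.4 mm and the pack moved with it, while orange shifted in the image as a fixed thing should. So the pack is in contact and at rest.

```bash
python3 -c "
from workcell import bot; print(bot.job_done())"
```

```text
the job is handed in; nothing more can be done
None
```

I pressed the left key, and the blue pack is trapped against the other finger about 13 mm out of its latched place. Orange is still latched, the terrain pieces were not touched, and the job was handed in at about 6.7 s; no verdict came back, and the finger's force on the pack was inferred from movement, not measured directly.

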